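Hang a lift-off hinge leaf and hold it in line

ROBOT

A 6-joint arm with a two-finger parallel gripper is mounted at the origin on a cart in front of the work surface, level with it; the furniture and walls round the work are solid. World frame = base frame: x ahead of the robot, y to its left, z up, the work surface at z = 0. Lengths are in m, angles in rad, forces in N, time in s.
With the tool pointing down it reaches from about 0.325 to 0.775 m from the base axis. Payload 9.3 kg.
Tool frame: the origin (TCP) lies between the finger pads; the fingertips stand 8 mm ahead of it and the grasp point (between the pads) lies 11 mm behind it; z points along the fingers, y is the line along which they close (so a half turn about z gives the same grasp; the last joint's range is limited). The gripper opens to 85 mm and grips with 20 to 120 N. Pads are 22 mm wide; open, the fingers measure 114 mm over their backs; the gripper's body (76 mm by 85 mm) begins 54 mm behind the grasp point. The pads swing forward as they close: fully open they stand 13 mm farther back than shut.
Start: joints at [1.017, 0.259, 0.021, 1.334, 0, 1.418], TCP at [0.215, 0.506, 0.239] pointing down, gripper open.
Joint ranges: [-3.04, 3.04], [-0.91, 1.82], [-1.04, 1.36], [-1.92, 1.95], [-1.52, 1.45], [-3.14, 3.14]. Speed limits (rad/s): [2.22, 2.22, 2.79, 3.14, 3.14, 3.14].

INTERFACE

Orientations are given as a rotation vector (axis times angle).
In Python, from cell import robot, capture, job gives the robot as it stands. The module is installed in compiled form; this text tells all that it offers.
- The arm moves only by the shell command python3 -m inch 'ROWS' [OPENING] [FORCE]. ROWS is a JSON object of lists of equal length, an entry for each row: "linear": the shift along the tool's x, y, z as a fraction of full scale, a list of three; "rotation": the turn, a rotation vector about the tool's x, y, z as a fraction of full scale, a list of three. A call has 1 to 10 rows; each row shifts and turns the commanded pose from where the row before left it, along the tool's axes as they then stand; what a row does not reach is not made up. Full scale, the value 1, is 2.5 cm for a shift and 0.12 rad for a turn. A row lasts 1/12 s, in which the tool goes at most 41.7 mm and 7.16 degrees, less where a joint would pass 70% of its speed; a pose out of reach is approached as far as the arm can. A call with a number of a shift or a turn outside -1 to 1 is refused whole. A call with a gripper value outside its range is refused whole. OPENING is the finger opening in mm, from 0 to 85.4, set as the call begins (- or left out, the last holds). The fingers move at their own pace and stop on an object; FORCE is the grip in N (left out, the last holds). Time passes only in rows, so rows that do not move let the fingers close. It gives the time, the measured TCP pose, the force, the opening and the grip force at its end, in the units of the state.
- robot.read_state(): the state, without advancing time (a new reading comes with each control period).
- capture(name): name is "scene" or "top"; returns a dict with "img" (480x640x3 uint8, red, green, blue), "z_map" (480x640 float32, m along the optical axis (not along the pixel's ray), 0 where there is no reading), "camera_matrix" (3x3 intrinsics, pixels), "extrinsics" (4x4, takes a point from camera to world coordinates). Camera axes: x right, y up, looking along -z (the intrinsics and any distortion apply to the point x, -y, -z); pixel columns grow to the right and rows downward; lengths in m; the calibration is good to about 2 mm. A picture is of the moment at which its call begins.
- job.sign_off(): hands the job in; it is judged then, once.
The state is a dict: "time_s": time; "q": joint angles; "qd": joint speeds; "tau": joint torques, N m; "tcp_pos": TCP position; "tcp_rot": TCP orientation; "ft_force": force on the tool from outside, world axes, zero at the start; "ft_torque": the same for the moment, N m; "opening": finger opening in m; "grip_force": force on a finger pad.
Only numpy, scipy, OpenCV 4.12 (cv2) and the standard library are available. Lean on these libraries where they do the work, as an engineer would, in place of code of your own. Each camera call takes 0.05 s, during which the arm holds its last target. There are 200 camera calls.

TASK

Take the brass hinge pin out of the pin block and stand it in the knuckle of the hinge leaf on the jamb, fully down on its collar, and let it go. Then thread the loose hinge leaf onto the pin until its knuckle sits down on the collar, with its plate pointing straight away from the jamb in line with the fixed leaf as on a fully opened hinge, and finish while still gripping it there, holding it upright and still for the screws to go in. Leave the black pin and the other things on the bench where they are.

Things in the scene. Friction and masses are not known exactly. Their poses are not given: they have to be found in the camera images.
- jamb: Fixed: light wood jamb offcut on a grey foot, with the fixed steel hinge leaf. Origin on the bench under the bore axis of its knuckle, z up. Knuckle: upright tube, 26 mm outside, 15 mm bore, 35 to 65 mm above the bench, standing free. From it plate (8 mm thick) and wood run along this body's +y (wood y 20 to 104, x 5 to 65 mm). Nothing is over 65 mm high. The loose leaf must point along its -y.
- jamb_mouth (a point): Centre of the upper mouth of the fixed knuckle's bore, 65 mm above the bench, where the pin goes in; axes as jamb.
- brass_pin: Brass pin, 85 mm long, 80 g, upright in a bore of the pin block. Origin on its axis at the collar's underside, z up along it. Collar 20 mm across, z = 0 to 5 mm. Shank 12 mm across from z = -28 to 39 mm, tapering beyond to 4 mm tips at z = -36 and 49 mm. It fits 15 mm bores loosely; the collar rests on the mouth.
- pin_block: Dark wood block, 50 x 110 x 45 mm, fixed to the bench. Origin at the centre of its underside; two upright 16 mm bores at y = +30 and -30 mm in its own axes, mouths 45 mm above the bench; a pin stands in each, its collar resting on the top. Which pin is in which bore varies.
- black_pin: Black pin in the other bore, to be left there: thinner above its collar (8 mm) and shorter, tip 35 mm above the underside of the collar. Origin on its axis at the underside of its collar.
- leaf: Loose steel hinge leaf, 160 g, standing on its lower edge. Origin on the bore axis at the knuckle's lower end, z up along the bore. Knuckle: tube 26 mm outside, 15 mm bore, 36 mm high. The upright plate runs from it along this body's -y to y = -79.5 mm, 10 mm thick (x -5 to 5), 36 mm high. Centre of mass near y = -27 mm. Grip it across the plate's thickness from above.
- leaf_end (a point): Middle of the far end of the loose leaf's plate at its lower edge, 79.5 mm from the bore axis.
- grease_tin: Flat round tin, 76 mm across, 33 mm high; origin at the centre of its underside. Leave it.
- driver_red: Red-handled screwdriver, 179 mm long, lying; origin under its middle. Leave it.
Mind the look-alikes: they are no part of the job. What is meant by the leaf is not orange, and is the larger of those in its own colour.

How it is judged:
By the outcome, as a careful person would: the job done as asked, in the order asked, and still so for the second after the job is handed in, while the arm keeps its last pose, push and grip.
It also fails if it takes over 58 s, if anything falls off the work surface, if the arm or the gripper's body presses on something with over 40 N, if the wrist force passes 120 N, or if a joint passes its speed limit or range.

## Working session

There is one attempt and no reset: what is moved stays moved. The work goes in short steps, Python scripts to look and compute and a shell command to move; the robot and the scene stay as the last step left them, time stands still between calls to the robot, and variables do not carry over. Pictures are saved under pics/ and viewed, at most 10 in all, crops included, and the job is handed in when it is done.

```bash
mkdir -p pics; cat > h.py <<'E'
import numpy as np, cv2
from cell import robot, capture, job
def grab(name, fn):
    c=capture(name); np.savez('/tmp/%s.npz'%name,**{k:c[k] for k in('img','z_map','camera_matrix','extrinsics')})
    cv2.imwrite('pics/'+fn,c['img'][:,:,::-1]); return c
def load(name): return dict(np.load('/tmp/%s.npz'%name))
def ray(c,u,v):
    K=c['camera_matrix'];T=c['extrinsics']
    x=(u-K[0,2])/K[0,0]; y=(v-K[1,2])/K[1,1]
    return T[:3,3], T[:3,:3]@np.array([x,-y,-1.])
def atz(c,u,v,z):
    o,d=ray(c,u,v); return o+d*(z-o[2])/d[2]
def pt(c,u,v):
    o,d=ray(c,u,v); return o+d*c['z_map'][int(round(v)),int(round(u))]
def proj(c,p):
    K=c['camera_matrix'];T=c['extrinsics'];q=T[:3,:3].T@(np.array(p)-T[:3,3])
    return K[0,0]*q[0]/-q[2]+K[0,2], K[1,1]*-q[1]/-q[2]+K[1,2]
E
python3 - <<'E'
from h import *
for n in('scene','top'):
    c=grab(n,n+'1.png'); print(c['extrinsics'].round(3).tolist(),c['camera_matrix'].round(1).tolist(),c.keys())
s=robot.read_state();print(s)
E
```

```text
[[0.725, 0.415, -0.55, -0.07], [-0.689, 0.437, -0.579, -0.662], [-0.0, 0.798, 0.602, 0.815], [0.0, 0.0, 0.0, 1.0]] [[578.2, 0.0, 317.3], [0.0, 578.2, 237.2], [0.0, 0.0, 1.0]] dict_keys(['img', 'z_map', 'camera_matrix', 'extrinsics'])
[[-0.021, 0.997, -0.071, 0.481], [-1.0, -0.02, 0.014, 0.055], [0.013, 0.071, 0.997, 1.59], [0.0, 0.0, 0.0, 1.0]] [[589.9, 0.0, 307.8], [0.0, 589.9, 244.4], [0.0, 0.0, 1.0]] dict_keys(['img', 'z_map', 'camera_matrix', 'extrinsics'])
{'time_s': 0.1, 'q': array([1.01740935e+00, 2.59132146e-01, 2.08509853e-02, 1.33367501e+00,
       1.07840846e-05, 1.41819041e+00]), 'qd': array([-0.00019766, -0.00159929,  0.00219073,  0.00023298, -0.00092604,
       -0.00091748]), 'tau': array([ 5.50958168e-03, -5.56691623e+01,  3.45071840e+01,  1.16040211e-02,
       -1.43457323e-04, -4.75945239e-05]), 'tcp_pos': array([0.21445985, 0.50621953, 0.23873389]), 'tcp_rot': array([-6.25258586e-01, -3.07832266e+00,  1.70347082e-03]), 'ft_force': array([ 0.39784676, -0.63563687, -0.65954174]), 'ft_torque': array([-0.01455979,  0.02486726,  0.01551975]), 'grip_force': 0.0, 'opening': 0.08511339346779578}
```

View pics/top1.png

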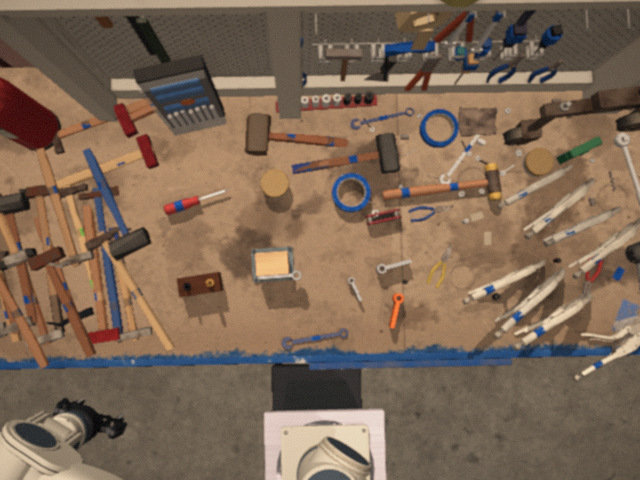

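View pics/scene1.png

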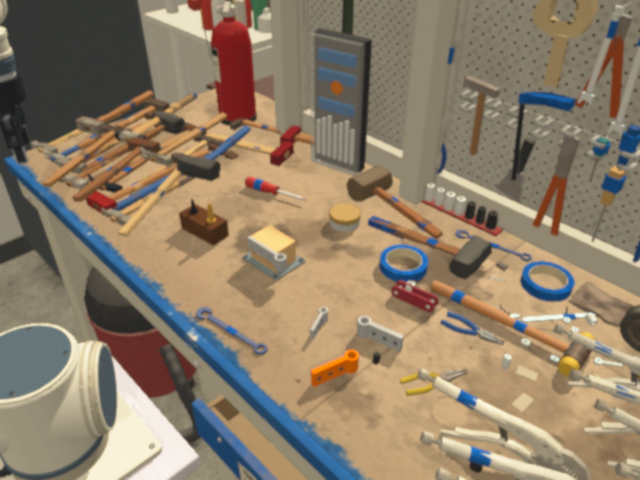

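Top view: pin block (200,285) with the brass pin right (210,282) and the black pin left (188,287). Jamb (272,265) with its knuckle at (296,275), and the large grey leaf at (393,267) with a small grey look-alike at (355,290). I'll enlarge these.

```bash
python3 - <<'E'
from h import *
def crop(c,u,v,w,h,s): 
    return cv2.resize(c['img'][v:v+h,u:u+w,::-1],None,fx=s,fy=s,interpolation=cv2.INTER_CUBIC)
t=load('top');s=load('scene')
a=crop(t,170,235,80,60,5);b=crop(t,245,235,80,60,5);d=crop(t,345,235,80,60,5);e=crop(s,340,300,80,60,5)
cv2.imwrite('pics/c1.png',np.vstack([np.hstack([a,b]),np.hstack([d,e])]))
a=crop(s,170,190,80,60,5);b=crop(s,235,220,80,60,5)
cv2.imwrite('pics/c2.png',np.hstack([a,b]))
for n,c,u,v in [('brass',t,210,282),('black',t,188,287),('knuck',t,296,275),('leafk',t,382,269),('leafend',t,408,264),('small',t,355,290)]:
    print(n,pt(c,u,v).round(4))
E
```

```text
brass [0.4972 0.2855 0.075 ]
black [0.4857 0.3474 0.0453]
knuck [0.5119 0.0657 0.001 ]
leafk [ 0.5234 -0.1679 -0.0089]
leafend [ 0.5352 -0.2376 -0.0007]
small [ 0.4684 -0.09    0.023 ]
```

View pics/c1.png

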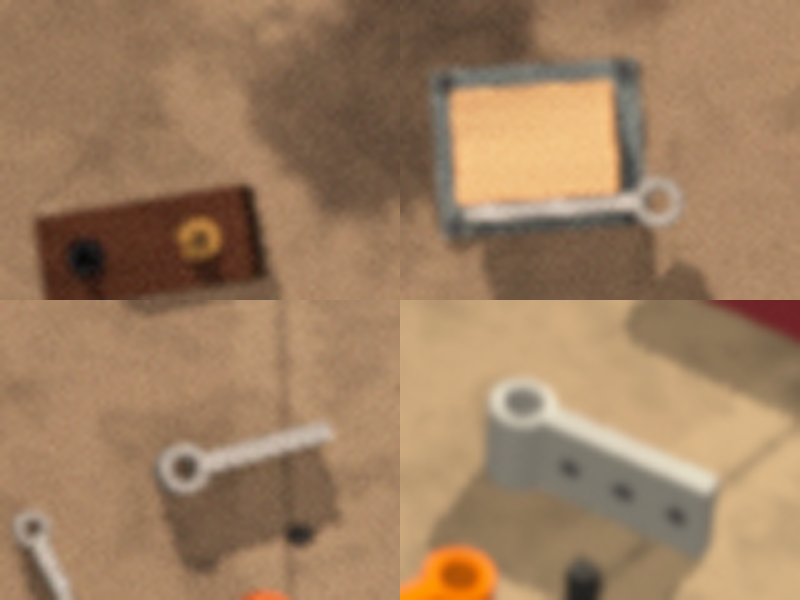

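View pics/c2.png

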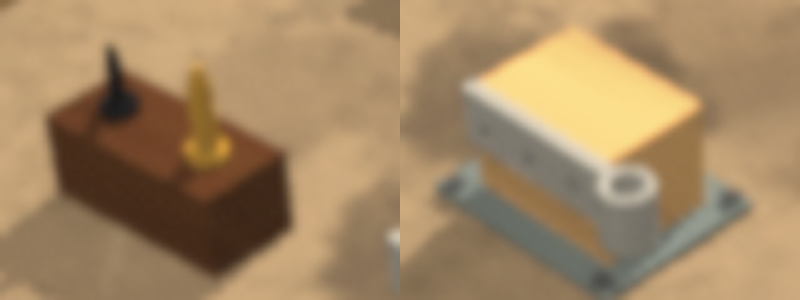

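The crops show the top-view centres: brass collar (209.6,282.6), black collar (186.8,286.2), jamb knuckle (296.4,274.8), leaf knuckle (381.6,268.2) and leaf end (410.8,261). In the scene view: brass collar (211,219.4), jamb knuckle (280.2,256.4), leaf knuckle (364.2,320) and leaf end (402.2,336).

```bash
python3 - <<'E'
from h import *
t=load('top');s=load('scene')
A={'brass':((209.6,282.6),(211,219.4),.05),'jk':((296.4,274.8),(280.2,256.4),.065),'lk':((381.6,268.2),(364.2,320),.036),'le':((410.8,261),(402.2,336),.036),'blk':((186.8,286.2),None,.05),'jend':((258.6,277.2),None,.065)}
for n,(a,b,z) in A.items():
    print(n,atz(t,*a,z).round(4),atz(s,*b,z).round(4) if b else '')
print(proj(s,[.485,.347,.05]))
# leaf distance, dirs
E
```

```text
brass [0.4959 0.2904 0.05  ] [0.499  0.2914 0.05  ]
jk [0.5111 0.0643 0.065 ] [0.5144 0.065  0.065 ]
lk [ 0.5244 -0.1606  0.036 ] [ 0.5276 -0.1604  0.036 ]
le [ 0.5418 -0.2385  0.036 ] [ 0.5479 -0.2359  0.036 ]
blk [0.4878 0.3496 0.05  ] 
jend [0.507  0.1619 0.065 ] 
(np.float64(192.16888166829554), np.float64(211.80722126091382))
```

```bash
cat >> h.py <<'E'
from scipy.spatial.transform import Rotation as Ro
def plan(x,y,z,yaw=None):
    """shift (current tool axes, units of 25mm) then turn (units of .12 rad)"""
    s=robot.read_state(); R=Ro.from_rotvec(s['tcp_rot']); p=s['tcp_pos']
    m=R.as_matrix(); yw=np.degrees(np.arctan2(m[1,1],m[0,1]))
    d=m.T@(np.array([x,y,z])-p)/.025
    a=np.radians(yw if yaw is None else yaw); ty=np.array([np.cos(a),np.sin(a),0]);tz=np.array([0,0,-1.])
    G=np.column_stack([np.cross(ty,tz),ty,tz]); r=Ro.from_matrix(m.T@G).as_rotvec()/.12
    print('t',round(s['time_s'],2),'pos',p.round(4),'yaw',yw.round(2),'tilt',m[:,2].round(4),'open',round(s['opening']*1e3,1),'grip',round(s['grip_force'],1),'F',s['ft_force'].round(1))
    print('SHIFT',d.round(3),'TURN',r.round(3))
E
python3 - <<'E'
from h import *
t=load('top')
hsv=cv2.cvtColor(t['img'][:,:,::-1].copy(),cv2.COLOR_BGR2HSV)
print(hsv[260,270],hsv[285,200],hsv[250,300])
def rect(u0,u1,v0,v1,f,z):
    sub=t['img'][v0:v1,u0:u1].astype(np.float32); m=f(sub).astype(np.uint8)
    n,l,st,_=cv2.connectedComponentsWithStats(m); k=1+st[1:,4].argmax()
    v,u=np.nonzero(l==k); P=np.array([atz(t,a+u0,b+v0,z)[:2] for a,b in zip(u,v)],np.float32)*1000
    print(cv2.minAreaRect(P),len(P), np.degrees(np.linalg.eigh(np.cov(P.T))[1][:,1]@[[1,0],[0,1]]*0) if 0 else '')
    w,V=np.linalg.eigh(np.cov(P.T)); print('yaw major',np.degrees(np.arctan2(V[1,1],V[0,1]))%180, P.mean(0))
rect(245,330,235,300,lambda s:(s[...,0]>225)&(s[...,2]<175)&(s[...,2]>80),.065)
rect(345,425,245,285,lambda s:(s.min(-1)>150)&(s.max(-1)-s.min(-1)<40),.036)
plan(.4975,.291,.239,8.5)
E
```

```text
[ 16 121 236] [ 10 165  88] [ 13 102 172]
((541.9994506835938, 128.35675048828125), (56.899845123291016, 80.16861724853516), 4.11366081237793) 661 
yaw major 94.73358683333933 [541.7681   127.910225]
((534.7033081054688, -202.6473388671875), (7.624593257904053, 68.8872299194336), 13.995298385620117) 72 
yaw major 104.01482103424703 [ 534.7297 -202.0501]
t 0.1 pos [0.2145 0.5062 0.2387] yaw 67.04 tilt [-6.e-04 -1.e-03 -1.e+00] open 85.1 grip 0.0 F [ 0.4 -0.6 -0.7]
SHIFT [-1.3783e+01 -3.5100e+00 -9.0000e-03] TURN [-9.000e-03  3.000e-03  8.514e+00]
```

```bash
python3 -m inch '{"linear":[[-0.98,-0.25,0],[-0.98,-0.25,0],[-0.98,-0.25,0],[-0.98,-0.25,0],[-0.98,-0.25,0],[-0.98,-0.25,0],[-0.98,-0.25,0],[-0.98,-0.25,0],[-0.98,-0.25,0],[-0.98,-0.25,0]],"rotation":[[0,0,0],[0,0,0],[0,0,0],[0,0,0],[0,0,0],[0,0,0],[0,0,0],[0,0,0],[0,0,0],[0,0,0]]}' 45 40
python3 -m inch '{"linear":[[-0.98,-0.25,0],[-0.98,-0.25,0],[-0.98,-0.25,0],[-0.98,-0.25,0],[0,0,0]],"rotation":[[0,0,0],[0,0,0],[0,0,0],[0,0,0],[0,0,0.5]]}'
python3 -m inch '{"linear":[[0,0,0],[0,0,0],[0,0,0],[0,0,0],[0,0,0],[0,0,0],[0,0,0],[0,0,0],[0,0,0]],"rotation":[[0,0,1],[0,0,1],[0,0,1],[0,0,1],[0,0,1],[0,0,1],[0,0,1],[0,0,1],[0,0,0]]}'
python3 -c "
from h import *
plan(.4975,.291,.13,8.5)"
```

```text
time_s: 0.93
tcp_pos: [0.4165, 0.3523, 0.239]
tcp_rot: [-0.625, -3.078, 0.001]
ft_force: [0.2, 0.2, -0.2]
opening: 0.045
grip_force: 0.0
time_s: 1.35
tcp_pos: [0.4992, 0.2895, 0.2383]
tcp_rot: [0.721, 3.058, -0.002]
ft_force: [-0.6, 0.5, -0.9]
opening: 0.0452
grip_force: 0.0
time_s: 2.1
tcp_pos: [0.4961, 0.292, 0.2389]
tcp_rot: [-2.055, -2.376, 0.001]
ft_force: [0.1, -0.0, -0.4]
opening: 0.0452
grip_force: 0.0
t 2.1 pos [0.4961 0.292  0.2389] yaw 8.28 tilt [-8.e-04 -3.e-04 -1.e+00] open 45.2 grip 0.0 F [ 0.1 -0.  -0.4]
SHIFT [-0.046  0.052  4.355] TURN [-0.007  0.002 -0.032]
```

```bash
python3 -m inch '{"linear":[[-0.05,0.05,0.88],[0,0,0.88],[0,0,0.88],[0,0,0.88],[0,0,0.88],[0,0,0],[0,0,0]],"rotation":[[0,0,0],[0,0,0],[0,0,0],[0,0,0],[0,0,0],[0,0,0],[0,0,0]]}'
python3 - <<'E'
from h import *
plan(.4975,.291,.061,8.5)
s=grab('scene','s2.png');t=grab('top','t2.png')
r=lambda c,u,v,w,h,f:cv2.resize(c['img'][v:v+h,u:u+w,::-1],None,fx=f,fy=f,interpolation=cv2.INTER_CUBIC)
cv2.imwrite('pics/c3.png',np.hstack([r(s,160,150,100,100,4),r(t,160,230,100,100,4)]))
E
```

```text
time_s: 2.68
tcp_pos: [0.4971, 0.2907, 0.1287]
tcp_rot: [-2.045, -2.384, 0.003]
ft_force: [0.1, -0.4, 0.2]
opening: 0.0453
grip_force: 0.0
t 2.68 pos [0.4971 0.2907 0.1287] yaw 8.75 tilt [-2.3e-03 -9.0e-04 -1.0e+00] open 45.3 grip 0.0 F [ 0.1 -0.4  0.2]
SHIFT [0.01  0.023 2.707] TURN [-0.02   0.005  0.037]
```

View pics/c3.png

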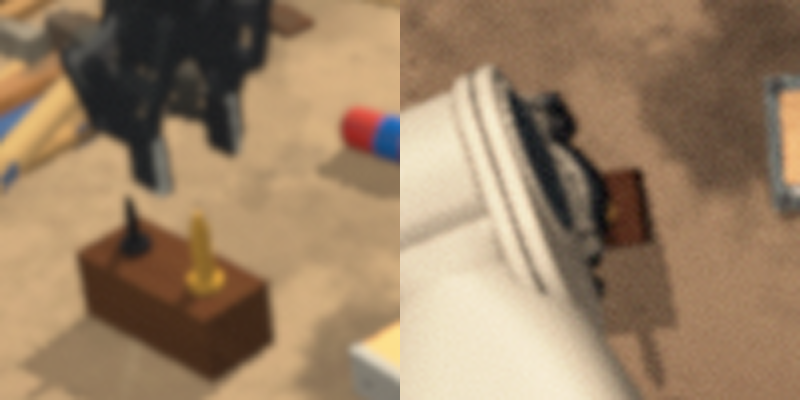

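The fingers straddle the brass pin: tips at crop (153–165,190) and (228–238,152), pin tip at (199,214). I'll check this against the projection of the tool.

```bash
python3 - <<'E'
from h import *
s=load('scene')
f=lambda p:(((np.array(proj(s,p))-[160,150]+.5)*4-.5).round(0))
a=np.radians(8.75);d=np.array([np.cos(a),np.sin(a),0]);n=np.array([-d[1],d[0],0])
for z in(.1207,.125,.13):
    c=np.array([.4971,.2907,z]); print(z,[f(c+sx*.0226*d+sy*.011*n) for sx in(-1,1) for sy in(-1,1)],f(c))
for p in([.4959,.2904],[.499,.2914],[.4975,.291]): print(f([*p,.094]),f([*p,.05]))
E
```

```text
0.1207 [array([173., 201.]), array([145., 188.]), array([233., 166.]), array([205., 153.])] [189. 177.]
0.125 [array([172., 195.]), array([144., 181.]), array([232., 159.]), array([204., 146.])] [188. 170.]
0.13 [array([171., 187.]), array([143., 173.]), array([231., 152.]), array([203., 139.])] [187. 162.]
[193. 218.] [202. 282.]
[197. 215.] [205. 279.]
[195. 216.] [204. 280.]
```

```bash
python3 -m inch '{"linear":[[0,0,0.67],[0,0,0.67],[0,0,0.67],[0,0,0.67],[0,0,0],[0,0,0]],"rotation":[[0,0,0],[0,0,0],[0,0,0],[0,0,0],[0,0,0],[0,0,0]]}'
python3 -m inch '{"linear":[[0,0,0],[0,0,0],[0,0,0],[0,0,0],[0,0,0],[0,0,0]],"rotation":[[0,0,0],[0,0,0],[0,0,0],[0,0,0],[0,0,0],[0,0,0]]}' 5 40
python3 -c "
from h import *
plan(.4975,.291,.160,8.5)"
```

```text
time_s: 3.28
tcp_pos: [0.498, 0.2911, 0.0632]
tcp_rot: [2.048, 2.382, 0.001]
ft_force: [0.8, -0.2, 1.0]
opening: 0.0451
grip_force: 0.0
time_s: 3.78
tcp_pos: [0.4984, 0.2912, 0.0637]
tcp_rot: [2.048, 2.381, 0.003]
ft_force: [-0.0, 0.6, 6.6]
opening: 0.0111
grip_force: 39.0
t 3.78 pos [0.4984 0.2912 0.0637] yaw 8.6 tilt [ 2.2e-03  9.0e-04 -1.0e+00] open 11.1 grip 39.0 F [-0.   0.6  6.6]
SHIFT [-2.000e-03 -2.800e-02 -3.852e+00] TURN [ 0.019 -0.004  0.015]
```

```bash
python3 -m inch '{"linear":[[0,0,-0.4],[0,0,-0.5],[0,0,-0.5],[0,0,-0.5],[0,0,-0.5],[0,0,-0.6],[0,0,0],[0,0,0]],"rotation":[[0,0,0],[0,0,0],[0,0,0],[0,0,0],[0,0,0],[0,0,0],[0,0,0],[0,0,0]]}'
python3 - <<'E'
from h import *
plan(.5128,.0647,.140,5)
E
```

```text
time_s: 4.45
tcp_pos: [0.4981, 0.2911, 0.1383]
tcp_rot: [2.048, 2.381, 0.003]
ft_force: [0.0, 0.1, -1.2]
opening: 0.0106
grip_force: 39.0
t 4.45 pos [0.4981 0.2911 0.1383] yaw 8.59 tilt [ 1.8e-03  7.0e-04 -1.0e+00] open 10.6 grip 39.0 F [ 0.   0.1 -1.2]
SHIFT [-9.043 -0.77  -0.075] TURN [ 0.016 -0.004  0.523]
```

```bash
python3 -m inch '{"linear":[[-0.6,-0.05,0],[-1,-0.08,0],[-1,-0.08,0],[-1,-0.09,0],[-1,-0.09,0],[-1,-0.09,0],[-1,-0.09,0],[-1,-0.08,0],[-0.9,-0.07,0],[-0.54,-0.05,0]],"rotation":[[0,0,0],[0,0,0],[0,0,0],[0,0,0],[0,0,0],[0,0,0],[0,0,0],[0,0,0],[0,0,0],[0.02,0,0.5]]}'
python3 -m inch '{"linear":[[0,0,0],[0,0,0],[0,0,0]],"rotation":[[0,0,0],[0,0,0],[0,0,0]]}'
python3 - <<'E'
from h import *
plan(.5128,.0647,.12,5)
s=grab('scene','s3.png');t=grab('top','t3.png')
r=lambda c,u,v,w,h,f:cv2.resize(c['img'][v:v+h,u:u+w,::-1],None,fx=f,fy=f,interpolation=cv2.INTER_CUBIC)
cv2.imwrite('pics/c4.png',r(s,235,185,80,100,6))
f=lambda p:(((np.array(proj(s,p))-[235,185]+.5)*6-.5).round(0))
p=robot.read_state()['tcp_pos'];print('pin expected tip',f(p-[0,0,.0187+.036]),'collar',f(p-[0,0,.0187]),'mouth',f([.5128,.0647,.065]))
E
```

```text
time_s: 5.28
tcp_pos: [0.512, 0.0626, 0.1364]
tcp_rot: [-2.118, -2.317, 0.005]
ft_force: [-0.4, 0.4, -0.5]
opening: 0.0107
grip_force: 39.0
time_s: 5.53
tcp_pos: [0.5121, 0.0651, 0.1368]
tcp_rot: [-2.116, -2.319, 0.003]
ft_force: [-0.7, -0.8, -0.2]
opening: 0.0107
grip_force: 39.0
t 5.53 pos [0.5121 0.0651 0.1368] yaw 5.23 tilt [-0.0032 -0.     -1.    ] open 10.7 grip 39.0 F [-0.7 -0.8 -0.2]
SHIFT [-0.018  0.029  0.672] TURN [-0.027 -0.002  0.033]
pin expected tip [266. 394.] collar [262. 309.] mouth [271. 433.]
```

View pics/c4.png

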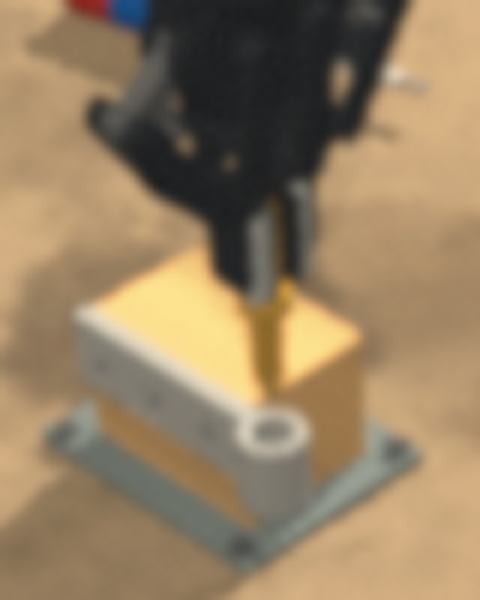

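The pin tip is at crop (269,393) and the mouth centre at (273,430), which puts the mouth about 1 mm in +x from the pin. I'm descending gently.

```bash
python3 -m inch '{"linear":[[0.01,0.04,0],[0,0,0.25],[0,0,0.25],[0,0,0.25],[0,0,0.25],[0,0,0.2],[0,0,0.2],[0,0,0]],"rotation":[[-0.03,0,0],[0,0,0],[0,0,0],[0,0,0],[0,0,0],[0,0,0],[0,0,0],[0,0,0]]}'
python3 -c "
from h import *
plan(.5131,.0654,.0837,5)"
```

```text
time_s: 6.3
tcp_pos: [0.5129, 0.0649, 0.1011]
tcp_rot: [-2.119, -2.319, 0.0]
ft_force: [0.2, 0.4, -0.7]
opening: 0.0108
grip_force: 39.0
t 6.3 pos [0.5129 0.0649 0.1011] yaw 5.15 tilt [-5.e-04  1.e-04 -1.e+00] open 10.8 grip 39.0 F [ 0.2  0.4 -0.7]
SHIFT [0.017 0.009 0.695] TURN [-0.004 -0.001  0.022]
```

```bash
python3 -m inch '{"linear":[[0,0,0.2],[0,0,0.2],[0,0,0.2],[0,0,0.06],[0,0,0],[0,0,0]],"rotation":[[0,0,0],[0,0,0],[0,0,0],[0,0,0],[0,0,0],[0,0,0]]}'
python3 -c "
from h import *
plan(.5131,.0654,.0837,5)"
```

```text
time_s: 6.8
tcp_pos: [0.5135, 0.0649, 0.0858]
tcp_rot: [2.119, 2.318, 0.001]
ft_force: [0.9, -0.0, -1.3]
opening: 0.0105
grip_force: 39.0
t 6.8 pos [0.5135 0.0649 0.0858] yaw 5.15 tilt [ 0.0012  0.     -1.    ] open 10.5 grip 39.0 F [ 0.9 -0.  -1.3]
SHIFT [ 0.02  -0.015  0.082] TURN [0.01  0.001 0.022]
```

```bash
python3 -m inch '{"linear":[[0,0,0.05],[0,0,0.05],[0,0,0],[0,0,0]],"rotation":[[0,0,0],[0,0,0],[0,0,0],[0,0,0]]}'
python3 -m inch '{"linear":[[0,0,0.05],[0,0,0],[0,0,0]],"rotation":[[0,0,0],[0,0,0],[0,0,0]]}'
```

```text
time_s: 7.13
tcp_pos: [0.5137, 0.065, 0.0837]
tcp_rot: [2.118, 2.318, 0.002]
ft_force: [-0.5, -0.1, 4.3]
opening: 0.011
grip_force: 39.6
time_s: 7.38
tcp_pos: [0.5138, 0.065, 0.0836]
tcp_rot: [2.118, 2.317, 0.003]
ft_force: [-5.7, 0.7, 17.4]
opening: 0.0105
grip_force: 41.2
```

```bash
python3 -m inch '{"linear":[[0,0,-0.06],[0,0,0],[0,0,0],[0,0,0],[0,0,0]],"rotation":[[0,0,0],[0,0,0],[0,0,0],[0,0,0],[0,0,0]]}' 40 30
python3 -m inch '{"linear":[[0,0,-0.3],[0,0,-0.6],[0,0,-0.8],[0,0,-0.9],[0,0,-0.7],[0,0,0]],"rotation":[[0,0,0],[0,0,0],[0,0,0],[0,0,0],[0,0,0],[0,0,0]]}'
python3 -c "
from h import *
plan(.5337,-.1916,.15,14)
print(atz(load('top'),404.6,281.6,.02))"
```

```text
time_s: 7.8
tcp_pos: [0.5134, 0.065, 0.0832]
tcp_rot: [2.119, 2.319, 0.001]
ft_force: [0.8, -0.8, 0.2]
opening: 0.0402
grip_force: 0.0
time_s: 8.3
tcp_pos: [0.5149, 0.065, 0.1699]
tcp_rot: [2.116, 2.315, 0.007]
ft_force: [0.0, 0.3, -0.7]
opening: 0.04
grip_force: 0.0
t 8.3 pos [0.5149 0.065  0.1699] yaw 5.16 tilt [ 6.7e-03 -1.0e-04 -1.0e+00] open 40.0 grip 0.0 F [ 0.   0.3 -0.7]
SHIFT [-10.288  -0.179   0.802] TURN [ 0.055  0.011 -1.286]
[ 0.48785975 -0.22312234  0.02      ]
```

```bash
python3 -m inch '{"linear":[[-0.8,-0.02,0],[-1,-0.02,0],[-1,-0.02,0],[-1,-0.02,0],[-1,-0.02,0],[-1,-0.02,0],[-1,-0.02,0],[-1,-0.02,0],[-1,-0.02,0],[-1,-0.02,0]],"rotation":[[0,0,0],[0,0,0],[0,0,0],[0,0,0],[0,0,0],[0,0,0],[0,0,0],[0,0,0],[0,0,0],[0,0,0]]}' 35
python3 -m inch '{"linear":[[-0.5,0,0],[0,0,0],[0,0,0.5],[0,0,0.5],[0,0,0.5],[0,0,0.5],[0,0,0]],"rotation":[[0,0,-0.6],[0,0,-0.6],[0,0,0],[0,0,0],[0,0,0],[0,0,0],[0,0,0]]}'
python3 - <<'E'
from h import *
plan(.5337,-.1916,.016,14)
s=grab('scene','s4.png')
r=lambda c,u,v,w,h,f:cv2.resize(c['img'][v:v+h,u:u+w,::-1],None,fx=f,fy=f,interpolation=cv2.INTER_CUBIC)
cv2.imwrite('pics/c5.png',np.hstack([r(s,235,190,80,100,5),r(s,330,260,80,100,5)]))
f=lambda p:(((np.array(proj(s,p))-[330,260]+.5)*5-.5+[400,0]).round(0))
p=robot.read_state()['tcp_pos'];a=np.radians(14);d=np.array([np.cos(a),np.sin(a),0])
for z in(0,.008):print('tips',f(p-.0175*d-[0,0,z]),f(p+.0175*d-[0,0,z]),f(p-[0,0,z]))
print('leaf',f([.526,-.1605,.036]),f([.545,-.237,.036]))
E
```

```text
time_s: 9.13
tcp_pos: [0.5302, -0.1807, 0.1657]
tcp_rot: [2.119, 2.319, 0.001]
ft_force: [0.0, 0.4, -0.1]
opening: 0.0352
grip_force: 0.0
time_s: 9.72
tcp_pos: [0.5303, -0.1913, 0.1135]
tcp_rot: [-1.945, -2.463, -0.0]
ft_force: [-0.6, 0.5, -0.3]
opening: 0.0347
grip_force: 0.0
t 9.72 pos [ 0.5303 -0.1913  0.1135] yaw 13.4 tilt [-0.0025  0.002  -1.    ] open 34.7 grip 0.0 F [-0.6  0.5 -0.3]
SHIFT [-0.051  0.136  3.9  ] TURN [-0.016 -0.021 -0.087]
tips [632. 213.] [677. 156.] [655. 185.]
tips [630. 230.] [676. 173.] [653. 201.]
leaf [570. 304.] [760. 388.]
```

View pics/c5.png

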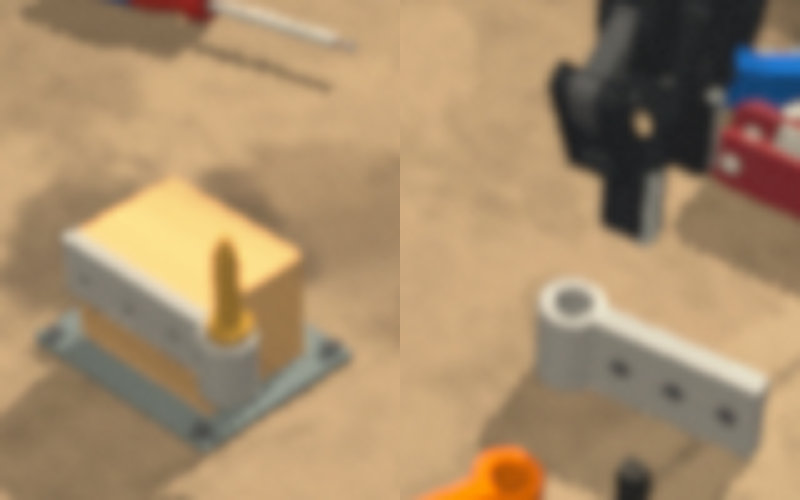

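The brass pin stands upright in the jamb knuckle with its collar seated (tip at crop (228,238)). The gripper is over the leaf plate (knuckle (574,300), end (762,385)), as predicted to within about 1 mm.

```bash
python3 -m inch '{"linear":[[-0.05,0.13,0],[0,0,0.7],[0,0,0.8],[0,0,0.8],[0,0,0.7],[0,0,0.5],[0,0,0.35],[0,0,0],[0,0,0]],"rotation":[[-0.02,-0.02,-0.09],[0,0,0],[0,0,0],[0,0,0],[0,0,0],[0,0,0],[0,0,0],[0,0,0],[0,0,0]]}'
python3 -c "
from h import *
plan(.5337,-.1916,.016,14)"
```

```text
time_s: 10.52
tcp_pos: [0.5359, -0.1927, 0.0203]
tcp_rot: [1.93, 2.473, 0.002]
ft_force: [-0.2, 0.2, 0.8]
opening: 0.0353
grip_force: 0.0
t 10.52 pos [ 0.5359 -0.1927  0.0203] yaw 14.04 tilt [ 0.0046 -0.002  -1.    ] open 35.3 grip 0.0 F [-0.2  0.2  0.8]
SHIFT [ 0.065 -0.074  0.173] TURN [0.033 0.025 0.006]
```

```bash
python3 -m inch '{"linear":[[0.06,-0.07,0.16],[0,0,0],[0,0,0]],"rotation":[[0.03,0.025,0],[0,0,0],[0,0,0]]}'
python3 -m inch '{"linear":[[0,0,0],[0,0,0],[0,0,0],[0,0,0],[0,0,0],[0,0,0]],"rotation":[[0,0,0],[0,0,0],[0,0,0],[0,0,0],[0,0,0],[0,0,0]]}' 3 60
python3 -c "
from h import *
plan(.5337,-.1916,.016,14)"
```

```text
time_s: 10.77
tcp_pos: [0.5335, -0.1916, 0.0163]
tcp_rot: [1.933, 2.476, 0.0]
ft_force: [-0.3, 0.3, 0.3]
opening: 0.0348
grip_force: 0.0
time_s: 11.27
tcp_pos: [0.5337, -0.1917, 0.0163]
tcp_rot: [1.933, 2.475, 0.001]
ft_force: [-0.6, 0.2, 6.6]
opening: 0.009
grip_force: 59.2
t 11.27 pos [ 0.5337 -0.1917  0.0163] yaw 14.03 tilt [ 8.e-04 -2.e-04 -1.e+00] open 9.0 grip 59.2 F [-0.6  0.2  6.6]
SHIFT [0.004 0.001 0.012] TURN [0.006 0.003 0.004]
```

```bash
python3 -m inch '{"linear":[[0,0,-0.2],[0,0,-0.4],[0,0,-0.6],[0,0,-0.8],[0,0,-0.9],[0,0,-0.9],[0,0,-0.8],[0,0,-0.7],[0,0,-0.2],[0,0,0]],"rotation":[[0,0,0],[0,0,0],[0,0,0],[0,0,0],[0,0,0],[0,0,0],[0,0,0],[0,0,0],[0,0,0],[0,0,0]]}'
python3 -m inch '{"linear":[[0,0,0],[0,0,0],[0,0,0]],"rotation":[[0,0,0.7],[0,0,0.76],[0,0,0]]}'
python3 - <<'E'
from h import *
plan(.5156,.0330,.153,4)
# jamb wood yaw from edges, both cams, pre-motion images
for n,(u0,u1,v0,v1) in {'top':(245,330,235,300),'scene':(235,315,215,290)}.items():
    c=load(n) if n=='scene' else grab('top','t5.png')
    s=cv2.resize(c['img'][v0:v1,u0:u1],None,fx=4,fy=4,interpolation=cv2.INTER_CUBIC).astype(np.float32)
    m=((s[...,0]>215)&(s[...,2]<175)&(s[...,0]-s[...,2]>70)).astype(np.uint8)
    k,l,st,_=cv2.connectedComponentsWithStats(m);l=(l==1+st[1:,4].argmax()).astype(np.uint8)
    ct=max(cv2.findContours(l,cv2.RETR_EXTERNAL,cv2.CHAIN_APPROX_NONE)[0],key=len)[:,0]
    P=np.array([atz(c,(a+.5)/4-.5+u0,(b+.5)/4-.5+v0,.065)[:2]*1e3 for a,b in ct],np.float32)
    q=cv2.approxPolyDP(P[:,None],8,True)[:,0]; print(n,q.round(1).tolist()); print(cv2.minAreaRect(P))
E
```

```text
time_s: 12.1
tcp_pos: [0.5339, -0.1918, 0.1549]
tcp_rot: [1.932, 2.474, 0.001]
ft_force: [0.2, -0.1, -1.9]
opening: 0.0091
grip_force: 58.5
time_s: 12.35
tcp_pos: [0.5328, -0.1913, 0.152]
tcp_rot: [-2.146, -2.291, 0.001]
ft_force: [-0.6, -0.1, -2.4]
opening: 0.0086
grip_force: 58.4
t 12.35 pos [ 0.5328 -0.1913  0.152 ] yaw 3.75 tilt [-0.002   0.0013 -1.    ] open 8.6 grip 58.4 F [-0.6 -0.1 -2.4]
SHIFT [ 8.998 -0.1   -0.027] TURN [-0.016 -0.012 -0.036]
top [[571.0, 90.30000305175781], [567.4000244140625, 166.6999969482422], [515.7000122070312, 167.5], [516.5999755859375, 89.4000015258789]]
((542.3138427734375, 128.77398681640625), (56.71883773803711, 80.77715301513672), 2.735044240951538)
scene [[570.5, 169.10000610351562], [514.5999755859375, 163.5], [513.4000244140625, 77.5999984741211], [553.2999877929688, 115.5999984741211], [539.0, 83.4000015258789], [571.7999877929688, 87.0]]
((542.8279418945312, 123.32757568359375), (60.24569320678711, 91.33885192871094), 0.3426610231399536)
```

```bash
python3 -m inch '{"linear":[[0.6,0,0],[0.9,-0.01,0],[1,-0.01,0],[1,-0.01,0],[1,-0.01,0],[1,-0.01,0],[1,-0.01,0],[1,-0.01,0],[0.9,-0.01,0],[0.6,-0.01,0]],"rotation":[[-0.016,-0.012,0],[0,0,0],[0,0,0],[0,0,0],[0,0,0],[0,0,0],[0,0,0],[0,0,0],[0,0,0],[0,0,0]]}'
python3 -m inch '{"linear":[[0,0,0],[0,0,0],[0,0,0],[0,0,0]],"rotation":[[0,0,0],[0,0,0],[0,0,0],[0,0,0]]}'
python3 - <<'E'
from h import *
plan(.5156,.0330,.153,4)
s=grab('scene','s6.png');t=grab('top','t6.png')
r=lambda c,u,v,w,h,f:cv2.resize(c['img'][v:v+h,u:u+w,::-1],None,fx=f,fy=f,interpolation=cv2.INTER_CUBIC)
cv2.imwrite('pics/c6.png',np.hstack([r(s,235,195,80,100,6),r(t,270,235,53,100,6)]))
f=lambda p:(((np.array(proj(s,p))-[235,195]+.5)*6-.5).round(0))
p=robot.read_state()['tcp_pos']
for L in (.030,.0321,.034):
  k=p+np.array([-.0654*L,.9979*L,-.0163]);print(L,'knuckle top',f(k+[0,0,.036]),'bottom',f(k))
e=p-np.array([-.0654*.0474,.9979*.0474,.0163]);print('end top',f(e+[0,0,.036]),'bot',f(e))
print('pin tip',f([.5134,.065,.114]),'collar top',f([.5134,.065,.07]))
E
```

```text
time_s: 13.23
tcp_pos: [0.5144, 0.0352, 0.1526]
tcp_rot: [2.137, 2.301, 0.001]
ft_force: [0.2, 0.4, -2.3]
opening: 0.009
grip_force: 58.4
time_s: 13.57
tcp_pos: [0.5155, 0.0322, 0.1529]
tcp_rot: [2.141, 2.296, 0.0]
ft_force: [0.2, 0.5, -2.5]
opening: 0.0089
grip_force: 58.4
t 13.57 pos [0.5155 0.0322 0.1529] yaw 4.0 tilt [ 0.0017 -0.0011 -1.    ] open 8.9 grip 58.4 F [ 0.2  0.5 -2.5]
SHIFT [ 0.032  0.007 -0.005] TURN [ 0.013  0.01  -0.   ]
0.03 knuckle top [265. 118.] bottom [269. 208.]
0.0321 knuckle top [261. 116.] bottom [265. 205.]
0.034 knuckle top [256. 114.] bottom [261. 203.]
end top [438. 214.] bot [439. 305.]
pin tip [266. 259.] collar top [271. 361.]
```

View pics/c6.png

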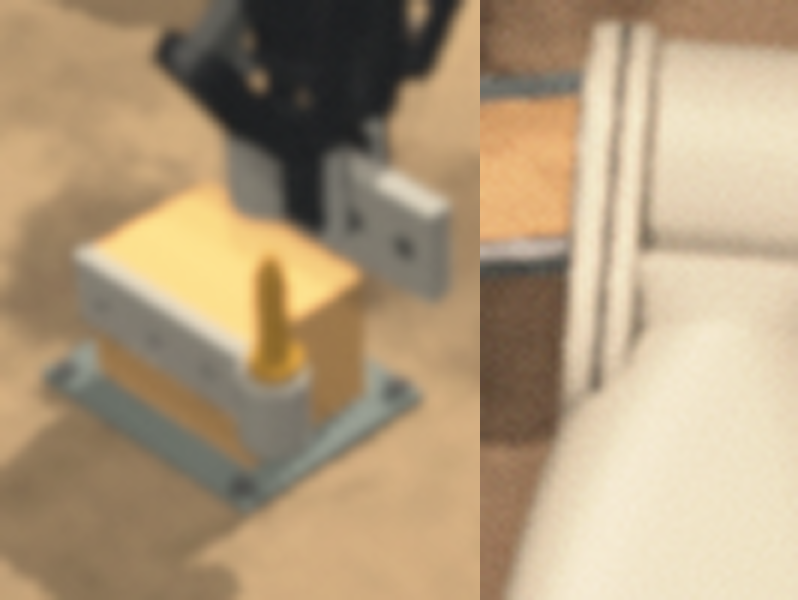

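The leaf hangs upright left of and above the pin: knuckle centre bottom at about (263,202), pin tip at (268,257), leaf end at (440,208). Line fits should refine the yaw and the grip offset.

```bash
python3 - <<'E'
from h import *
s=load('scene')
g=cv2.resize(cv2.cvtColor(s['img'],cv2.COLOR_RGB2GRAY)[195:295,235:315],None,fx=6,fy=6,interpolation=cv2.INTER_CUBIC)
L=cv2.createLineSegmentDetector(2,0.8,.6,2,22.5,0,.6).detect(g)[0][:,0]
U=lambda a,b:((a+.5)/6-.5+235,(b+.5)/6-.5+195)
for x1,y1,x2,y2 in L:
    n=np.hypot(x2-x1,y2-y1)
    if n<45: continue
    o=[]
    for z in(.065,.057,.035,.1366,.1726):
        d=atz(s,*U(x1,y1),z)-atz(s,*U(x2,y2),z); o.append(round(((np.degrees(np.arctan2(d[1],d[0]))-90+90)%180)-90,2))
    print(np.round([x1,y1,x2,y2]),'yaw .065/.057/.035/.1366/.1726',o, 'len@.065',(np.linalg.norm(d)*1e3).round(0))
R=s['img'].astype(int)
for v in(224,228,240,243,246): print(v,[tuple(R[v,u]) for u in range(268,292)] if 0 else R[v,268:292].sum(1).tolist(), (R[v,268:292,0]-R[v,268:292,2]).tolist())
E
```

```text
[463.  -3. 428.  80.] yaw .065/.057/.035/.1366/.1726 [np.float64(-56.0), np.float64(-56.0), np.float64(-56.0), np.float64(-56.0), np.float64(-56.0)] len@.065 51.0
[402.  82. 387. 129.] yaw .065/.057/.035/.1366/.1726 [np.float64(-52.14), np.float64(-52.14), np.float64(-52.14), np.float64(-52.14), np.float64(-52.14)] len@.065 28.0
[237. 143. 153.  60.] yaw .065/.057/.035/.1366/.1726 [np.float64(-10.68), np.float64(-10.68), np.float64(-10.68), np.float64(-10.68), np.float64(-10.68)] len@.065 57.0
[282. 262. 287. 320.] yaw .065/.057/.035/.1366/.1726 [np.float64(-37.45), np.float64(-37.45), np.float64(-37.45), np.float64(-37.45), np.float64(-37.45)] len@.065 29.0
[312. 236. 268. 217.] yaw .065/.057/.035/.1366/.1726 [np.float64(12.38), np.float64(12.38), np.float64(12.38), np.float64(12.38), np.float64(12.38)] len@.065 17.0
[258. 357. 255. 262.] yaw .065/.057/.035/.1366/.1726 [np.float64(-39.43), np.float64(-39.43), np.float64(-39.43), np.float64(-39.43), np.float64(-39.43)] len@.065 47.0
[178. 196.  78. 251.] yaw .065/.057/.035/.1366/.1726 [np.float64(-88.42), np.float64(-88.42), np.float
[... 1189 characters left out ...]
623, 622, 618, 594, 519, 405, 337, 335, 398, 513, 587, 604, 599, 593, 585, 582, 578, 575, 568] [109, 109, 109, 109, 110, 109, 110, 110, 118, 126, 117, 110, 109, 115, 126, 120, 115, 115, 116, 118, 117, 118, 119, 119]
243 [618, 618, 618, 620, 619, 623, 622, 616, 582, 487, 362, 305, 297, 327, 437, 558, 609, 619, 620, 615, 608, 585, 546, 487] [110, 110, 110, 109, 110, 109, 109, 111, 120, 126, 110, 103, 98, 101, 119, 124, 114, 110, 109, 112, 114, 118, 119, 115]
246 [631, 623, 619, 618, 617, 617, 618, 612, 581, 494, 371, 305, 292, 317, 418, 532, 583, 576, 537, 484, 423, 380, 359, 349] [92, 102, 108, 109, 111, 111, 110, 113, 120, 125, 110, 101, 97, 100, 118, 128, 120, 118, 118, 113, 99, 88, 83, 80]
```

```bash
python3 -m inch '{"linear":[[-0.02,0,0],[0,0,0.2],[0,0,0.3],[0,0,0.3],[0,0,0.3],[0,0,0.2],[0,0,0],[0,0,0]],"rotation":[[0.012,0.01,0.06],[0,0,0],[0,0,0],[0,0,0],[0,0,0],[0,0,0],[0,0,0],[0,0,0]]}'
python3 -c "
from h import *
plan(.5155,.0316,.0863,3.6)"
```

```text
time_s: 14.33
tcp_pos: [0.5154, 0.0323, 0.1201]
tcp_rot: [-2.151, -2.289, 0.0]
ft_force: [-0.8, 1.1, -1.8]
opening: 0.0088
grip_force: 58.5
t 14.33 pos [0.5154 0.0323 0.1201] yaw 3.58 tilt [-5.e-04  2.e-04 -1.e+00] open 8.8 grip 58.5 F [-0.8  1.1 -1.8]
SHIFT [-0.027  0.005  1.352] TURN [-0.004 -0.002 -0.003]
```

```bash
python3 -m inch '{"linear":[[-0.02,0,0],[0,0,0.15],[0,0,0.15],[0,0,0.15],[0,0,0],[0,0,0]],"rotation":[[0,0,0],[0,0,0],[0,0,0],[0,0,0],[0,0,0],[0,0,0]]}'
python3 -c "
from h import *
plan(.5155,.0316,.0863,3.6)"
```

```text
time_s: 14.83
tcp_pos: [0.5154, 0.0318, 0.109]
tcp_rot: [-2.151, -2.289, -0.0]
ft_force: [-0.2, 0.2, -2.0]
opening: 0.0089
grip_force: 58.5
t 14.83 pos [0.5154 0.0318 0.109 ] yaw 3.57 tilt [-2.e-04  2.e-04 -1.e+00] open 8.9 grip 58.5 F [-0.2  0.2 -2. ]
SHIFT [-0.006  0.003  0.908] TURN [-0.002 -0.002 -0.004]
```

```bash
python3 -m inch '{"linear":[[0,0,0.2],[0,0,0.2],[0,0,0.2],[0,0,0.15],[0,0,0.05],[0,0,0],[0,0,0]],"rotation":[[0,0,0],[0,0,0],[0,0,0],[0,0,0],[0,0,0],[0,0,0],[0,0,0]]}'
python3 -c "
from h import *
plan(.5155,.0316,.0863,3.6)"
```

```text
time_s: 15.42
tcp_pos: [0.5156, 0.0317, 0.0892]
tcp_rot: [2.151, 2.29, 0.0]
ft_force: [0.6, -0.4, -2.4]
opening: 0.0091
grip_force: 58.5
t 15.42 pos [0.5156 0.0317 0.0892] yaw 3.57 tilt [ 2.e-04  1.e-04 -1.e+00] open 9.1 grip 58.5 F [ 0.6 -0.4 -2.4]
SHIFT [-0.004 -0.005  0.118] TURN [ 0.002 -0.001 -0.004]
```

```bash
python3 -m inch '{"linear":[[0,0,0.04],[0,0,0.04],[0,0,0],[0,0,0]],"rotation":[[0,0,0],[0,0,0],[0,0,0],[0,0,0]]}'
python3 -m inch '{"linear":[[0,0,0.04],[0,0,0],[0,0,0]],"rotation":[[0,0,0],[0,0,0],[0,0,0]]}'
```

```text
time_s: 15.75
tcp_pos: [0.5156, 0.0317, 0.0873]
tcp_rot: [2.151, 2.289, 0.001]
ft_force: [0.5, -0.1, -1.2]
opening: 0.009
grip_force: 58.5
time_s: 16.0
tcp_pos: [0.5156, 0.0317, 0.0863]
tcp_rot: [2.151, 2.289, 0.001]
ft_force: [-0.4, 0.9, -2.2]
opening: 0.0093
grip_force: 58.5
```

```bash
for i in 1 ; do python3 -m inch '{"linear":[[0,0,0.03],[0,0,0],[0,0,0]],"rotation":[[0,0,0],[0,0,0],[0,0,0]]}'; done
python3 -m inch '{"linear":[[0,0,0.03],[0,0,0],[0,0,0]],"rotation":[[0,0,0],[0,0,0],[0,0,0]]}'
```

```text
time_s: 16.25
tcp_pos: [0.5157, 0.0317, 0.0861]
tcp_rot: [2.151, 2.289, 0.001]
ft_force: [-1.7, -0.7, 4.4]
opening: 0.0091
grip_force: 59.6
time_s: 16.5
tcp_pos: [0.5158, 0.0316, 0.0859]
tcp_rot: [2.15, 2.289, 0.002]
ft_force: [-4.4, -1.3, 11.8]
opening: 0.0091
grip_force: 60.6
```

```bash
python3 -m inch '{"linear":[[0,0,-0.02],[0,0,0],[0,0,0],[0,0,0]],"rotation":[[0,0,0],[0,0,0],[0,0,0],[0,0,0]]}'
python3 - <<'E'
from h import *
plan(.5155,.0316,.0861,3.6)
s=grab('scene','s7.png')
g=cv2.resize(s['img'][195:295,235:325,::-1],None,fx=6,fy=6,interpolation=cv2.INTER_CUBIC); cv2.imwrite('pics/c7.png',g)
L=cv2.createLineSegmentDetector(2,0.8,.6,2,22.5,0,.6).detect(cv2.cvtColor(g,cv2.COLOR_BGR2GRAY))[0][:,0]
U=lambda a,b:((a+.5)/6-.5+235,(b+.5)/6-.5+195)
for x1,y1,x2,y2 in L:
    d=atz(s,*U(x1,y1),.065)-atz(s,*U(x2,y2),.065); y=((np.degrees(np.arctan2(d[1],d[0]))-90+90)%180)-90
    if np.hypot(x2-x1,y2-y1)>35 and (abs(y)<12 or abs(y)>80): print(np.round([x1,y1,x2,y2]),round(y,2))
E
```

```text
time_s: 16.83
tcp_pos: [0.5157, 0.0317, 0.086]
tcp_rot: [2.15, 2.289, 0.001]
ft_force: [-2.8, -1.1, 7.8]
opening: 0.0087
grip_force: 59.7
t 16.83 pos [0.5157 0.0317 0.086 ] yaw 3.58 tilt [ 1.3e-03 -1.0e-04 -1.0e+00] open 8.7 grip 59.7 F [-2.8 -1.1  7.8]
SHIFT [-0.001 -0.01  -0.003] TURN [ 0.01   0.002 -0.003]
[266. 323. 167. 237.] -6.38
[170. 201.  78. 252.] -88.36
[ 77. 257. 233. 355.] 3.03
[382. 354. 431. 384.] 2.99
```

View pics/c7.png

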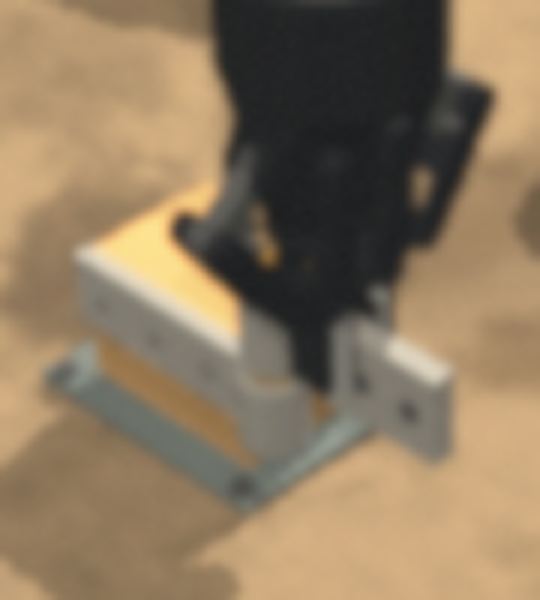

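The leaf's knuckle sits on the collar right above the fixed knuckle (about (270,380)). The leaf plate (line at 2.99°) is in line with the jamb plate (3.03°), and it is gripped with about 10 N pressing it down on the collar.

```bash
python3 -c "
from cell import job
print(job.sign_off())"
```

```text
the job is handed in; nothing more can be done
None
```

I stood the brass pin in the jamb knuckle, fully down on its collar, and let it go; the loose leaf is threaded onto it, sits on the collar in line with the fixed leaf, and was still gripped there when I handed the job in at about 17 s.

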